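# Rivet a forearm strut in the bench press and put it in the basket

## Task

Slide the forearm strut, bar end first, along the guide channel under the head of the blue press until it is fully home against the red stop, then press the yellow pedal right down to its stop and let it come up again so that the ram sets the rivet. Then draw the strut straight back out and lay it gently, flat and upright as it lies now, in the yellow basket. Leave the pedal alone until the strut is home, and leave the other things on the bench where they are.

Things in the scene. Friction and masses are not known exactly. Their poses are not given: they have to be found in the camera images.
- strut: Loose forearm strut, 0.2 to 0.4 kg: orange block (50 long x 36 wide x 40 high) with an aluminium bar (120 x 30 x 12 high) leaving its front face at the bottom, undersides level; 170 long in all. Origin: centre of the block's underside; x along the bar from block to tip, z up. Starts flat, bar pointing roughly away from the robot. Grip the block across its width, 28 mm up.
- strut_tip (a point): Centre of the bar's free end face, 145 mm ahead (x) of the strut's origin, 6 mm above its underside.
- strut_mid (a point): Middle of the strut's length on its underside, 60 mm ahead (x) of its origin.
- press: Fixed blue portal press. Origin: on the bench under the front edge of its head, on the channel's centre line; x runs into the press (roughly away from the robot), z up. Base plate 12 high, 160 wide, x -110 to +160. Two steel rails 12 high on the plate form a channel 34 wide from x = 54 to 142, its mouth flared to about 52 wide at x = 30. Red stop: face at x = 146.
- press_head (a point): Centre of the head's front lower edge, 78 above the bench, over the press origin. Head: plate x 0 to 110, 160 wide, 16 thick; on top an air cylinder 66 in diameter at x = 75, up to 216 above the bench. Pillars under it at x 60 to 100, 128 apart inside.
- press_home (a point): Home place of the strut's origin: x = 0, y = 0, on the plate's top (z = 12 mm) in the press frame; the strut's x along the press's x, its tip 1 mm from the stop. Half of the orange block is then under the head: a vertical gripper strikes the head, so hold the block with the tool tilted 30 to 40 degrees, fingers pointing down and into the press.
- ram (a joint): Steel ram, 22 in diameter, below the head at x = 75 of the press; m downwards: 0 up (its foot 28 above the plate), 0.014 down (2 above the bar). It follows the pedal by remote control, 50 mm per rad.
- pedal_unit: Fixed pedal stand, base 110 x 80 x 10. Origin: centre of its underside; x points from the pedal's free end to its hinge (roughly away from the robot). The hinge lies at x = 42, 24 high, along y.
- pedal (a joint): Yellow spring pedal, plate 94 x 62 x 8, sloping up by 0.28 rad towards the robot; rad: 0 up, 0.28 down at its stop, where it is level. The pad takes about 6 N to start and 11 N at the stop; it springs back when let go.
- pedal_pad (a point): Where to press: on the pedal's upper face 75 mm from the hinge, 49 high when up; it sinks 21 mm to the stop.
- basket: Fixed yellow open basket, outside 260 (x) x 180 (y) x 42 high, walls and floor 4 thick. Origin: centre of its underside; x along its long side, roughly away from the robot, z up. The strut may lie at any angle in it.
- screwdriver: Bystander: screwdriver, 180 long, lying. Origin: under its middle.
- wrench: Bystander: wrench, 160 long, lying. Origin: under its middle.
- tape: Bystander: blue roll of tape, 90 in diameter, 24 high. Origin: centre of its underside.
- mug: Bystander: steel mug, 80 in diameter, 85 high. Origin: centre of its underside.
- can: Bystander: spray can, 60 in diameter, 150 high. Origin: centre of its underside.
- jar: Bystander: jar, 66 in diameter, 75 high. Origin: centre of its underside.
- spool: Bystander: green spool, 68 in diameter, 48 high. Origin: centre of its underside.
Mind the look-alikes: they are no part of the job. There is more than one size of the pedal_unit; the job needs the largest.

How it is judged:
By the outcome, as a careful person would: the job done as asked, in the order asked, and still so for the second after the job is handed in, with the robot touching nothing.
It also fails if it takes over 72 s, if anything falls off the work surface, if the arm or the gripper's body presses on something with over 40 N, if the wrist force passes 120 N, or if a joint passes its speed limit or range.

## Robot

A 6-joint arm with a two-finger parallel gripper is mounted at the origin on the work surface. World frame = base frame: x ahead of the robot, y to its left, z up, the work surface at z = 0. Lengths are in m, angles in degrees, forces in N, time in s.
With the tool pointing down it reaches from about 0.25 to 0.725 m from the base axis. Payload 9.7 kg.
Tool frame: the origin (TCP) lies between the finger pads; the fingertips stand 19 mm ahead of it and the grasp point (between the pads) is the TCP; z points along the fingers, y is the line along which they close (so a half turn about z gives the same grasp; the last joint's range is limited). The gripper opens to 85 mm and grips with 20 to 120 N. Pads are 22 mm wide; open, the fingers measure 114 mm over their backs; the gripper's body (76 mm by 85 mm) begins 54 mm behind the grasp point. The pads swing forward as they close: fully open they stand 13 mm farther back than shut.
Start: joints at [64.63, 4.979, 10.078, 95.1, 0, 90], TCP at [0.236, 0.497, 0.25] pointing down, gripper open.
Joint ranges: [-179.16, 179.16], [-48.56, 103.87], [-65.8, 70.77], [-126.05, 130.52], [-82.76, 87.17], [-180, 180]. Speed limits (degrees/s): [127.2, 127.2, 147.25, 180, 180, 180].

## Interface

Orientations are given as [roll, pitch, yaw] about the fixed x, y, z axes, in that order (R = Rz(yaw) Ry(pitch) Rx(roll)).
In Python, from workcell import bot gives the robot as it stands. The module is installed in compiled form; this text tells all that it offers.
- The arm moves only by the shell command python3 -m crank 'ROWS' [OPENING] [FORCE]. ROWS is JSON, a list that holds one entry, the list of rows, each a list of 6 numbers: the shift along the world's x, y, z as a fraction of full scale, then the turn, a rotation vector about the world's x, y, z as a fraction of full scale. In form: [[[x, y, z, wx, wy, wz], ...]]. A call has 1 to 20 rows; each row shifts and turns the commanded pose from where the row before left it; what a row does not reach is not made up. Full scale, the value 1, is 20 mm for a shift and 0.12 rad for a turn. A row lasts 1/12 s, in which the tool goes at most 41.7 mm and 7.16 degrees, less where a joint would pass 70% of its speed; a pose out of reach is approached as far as the arm can. A call with a number of a shift or a turn outside -1 to 1 is refused whole. A call with a gripper value outside its range is refused whole. OPENING is the opening, from 0 (shut) to 1 (fully open), set as the call begins (- or left out, the last holds). The fingers move at their own pace and stop on an object; FORCE is the grip in N (left out, the last holds). Time passes only in rows, so rows that do not move let the fingers close. It gives the time, the measured TCP pose, the force, the opening and the grip force at its end, in the units of the state.
- bot.get_obs(): the state, without advancing time (a new reading comes with each control period).
- bot.camera(name): name is "scene" or "top"; returns the picture (480x640x3 uint8, red, green, blue); there is no depth.
- bot.camera_model(name): a dict with "vertical_fov" (degrees; the focal length in pixels is half the picture's height over the tangent of half this angle, whatever the lens; pixels are square), "cx", "cy" (the principal point, pixels), "R" (3x3) and "t" (3): a world point X has camera coordinates R X + t. Camera axes: x right, y down, z forward; pixel columns grow to the right and rows downward; lengths in m; the calibration is good to about 2 mm. A picture is of the moment at which its call begins. camera_model takes no time and is no camera call.
- bot.job_done(): hands the job in; it is judged then, once.
The state is a dict: "time": time; "q": joint angles; "qd": joint speeds; "joint_efforts": joint torques, N m; "ee_pos": TCP position; "tcp_rot": TCP orientation; "wrist_force": force on the tool from outside, world axes, zero at the start; "torque": the same for the moment, N m; "opening": finger opening in m; "grasp_force": force on a finger pad.
Only numpy, scipy, OpenCV 4.12 (cv2) and the standard library are available. Lean on these libraries where they do the work, as an engineer would, in place of code of your own. Each camera call takes 0.05 s, during which the arm holds its last target. There are 200 camera calls.

## Working session

There is one attempt and no reset: what is moved stays moved. The work goes in short steps, Python scripts to look and compute and a shell command to move; the robot and the scene stay as the last step left them, time stands still between calls to the robot, and variables do not carry over. Pictures are saved under pics/ and viewed, at most 10 in all, crops included, and the job is handed in when it is done.

```bash
mkdir -p pics; python3 - <<'E'
from workcell import bot
import cv2
for n in("scene","top"):
    cv2.imwrite(f"pics/{n}0.png",bot.camera(n)[:,:,::-1]); print(n,bot.camera_model(n))
print(bot.get_obs())
E
```

```text
scene {'vertical_fov': 56.66372476216676, 'cx': 320.40992001711095, 'cy': 238.69161621271104, 'R': array([[ 0.73669443,  0.67621443, -0.00391955],
       [ 0.50913483, -0.55846739, -0.65490144],
       [-0.44504274,  0.48046667, -0.75570413]]), 't': array([-0.41078401, -0.24613   ,  1.34314729])}
top {'vertical_fov': 55.69846591963781, 'cx': 318.6796960780856, 'cy': 241.2425335827301, 'R': array([[ 0.00316481, -0.99996212, -0.00810797],
       [-0.99773408, -0.00261264, -0.06723   ],
       [ 0.06720627,  0.00830237, -0.99770456]]), 't': array([-0.005433  ,  0.59340014,  1.33324897])}
{'time': 0.1, 'q': array([ 6.46316044e+01,  5.00766684e+00,  1.00391079e+01,  9.51014361e+01,
       -2.91091900e-05,  9.00023222e+01]), 'qd': array([-0.01762054, -0.03181687,  0.06017732, -0.11069596, -0.1152817 ,
       -0.0685605 ]), 'joint_efforts': array([-5.62405730e-04, -5.21561337e+01,  4.65655088e+01,  1.60876068e-02,
       -1.69587599e-05,  2.13391178e-05]), 'ee_pos': array([0.23555627, 0.49678708, 0.24965769]), 'tcp_rot': array([-1.79930005e+02,  3.19460366e-05,  1.54629282e+02]), 'wrist_force': array([-0.16575038,  0.67436136,  0.09977034]), 'torque': array([-0.00557271,  0.05445864,  0.00449642]), 'grasp_force': 0.0, 'opening': 0.08534046306938584}
```

View pics/scene0.png

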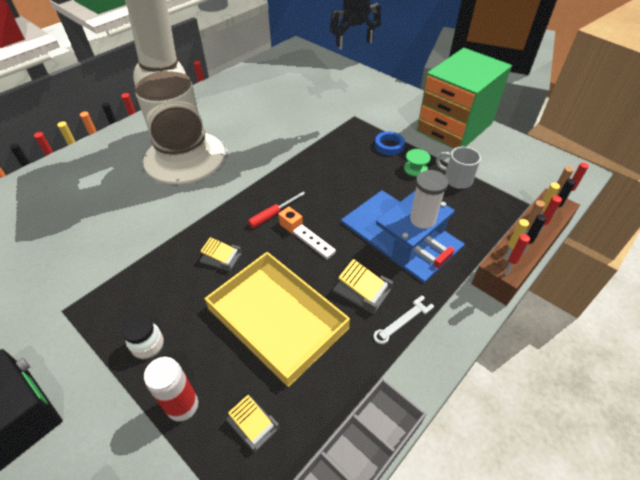

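View pics/top0.png

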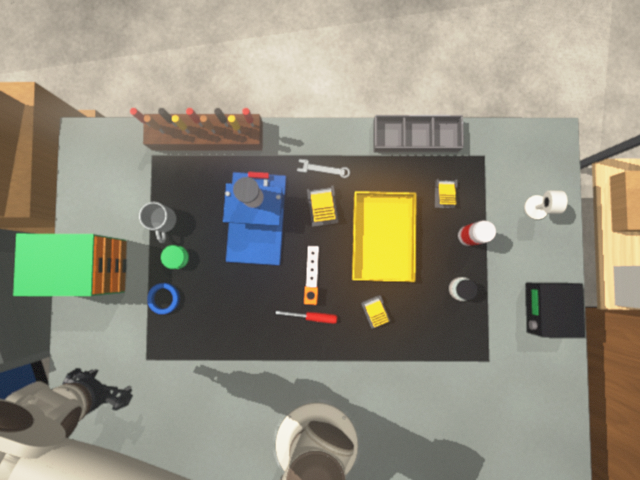

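The scene and top views show the strut (top 312,275), the press (255,218), and the largest pedal (322,205), with two smaller pedals at 376,312 and 446,193. The basket is at 385,237. I'll enlarge both views next.

```bash
python3 - <<'E'
import cv2
a=cv2.imread("pics/top0.png")[155:315,215:425]
cv2.imwrite("pics/topc.png",cv2.resize(a,None,fx=3.75,fy=3.75,interpolation=cv2.INTER_CUBIC))
a=cv2.imread("pics/scene0.png")[165:325,260:470]
cv2.imwrite("pics/scenec.png",cv2.resize(a,None,fx=3.75,fy=3.75,interpolation=cv2.INTER_CUBIC))
E
```

```text
(no output)
```

View pics/topc.png

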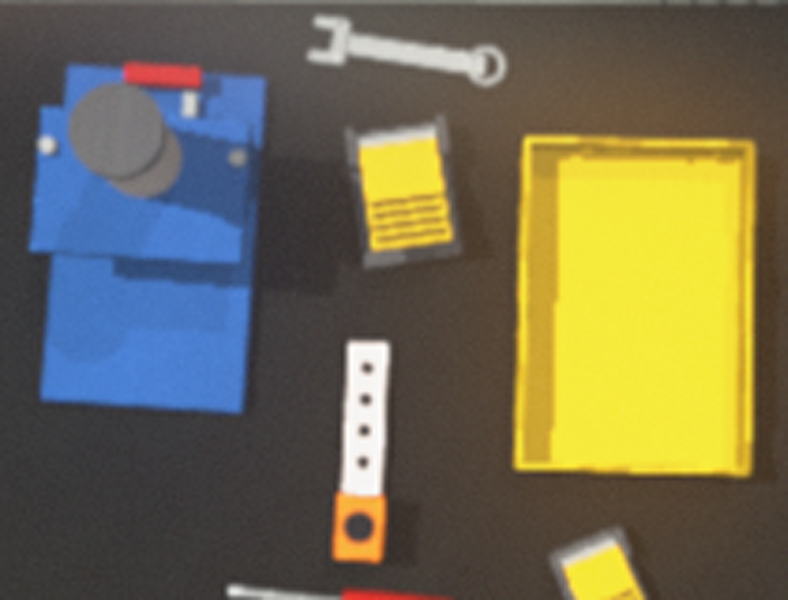

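View pics/scenec.png

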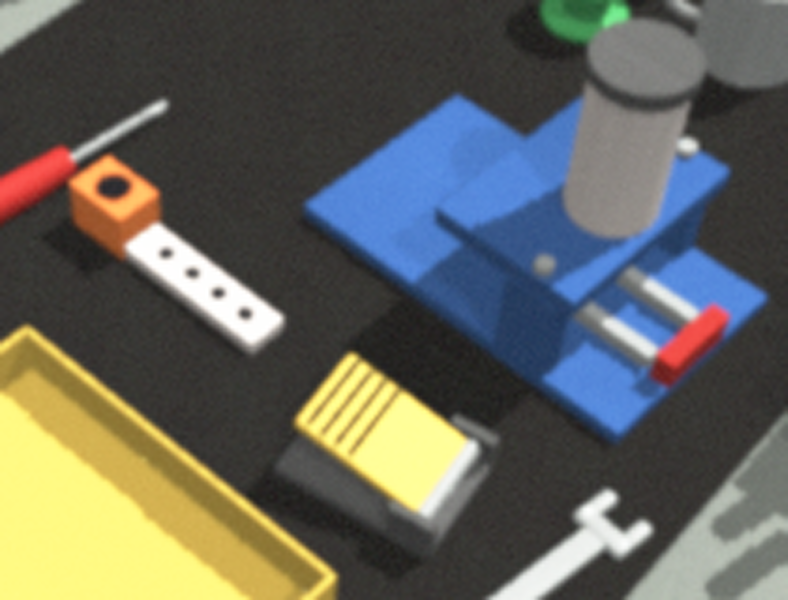

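Crop readings: the block's top hole is at top crop (358,527) and scene crop (114,187), with the plate, head, pedal and basket corners as listed in the script below.

```bash
cat > h.py <<'E'
import numpy as np
from workcell import bot
M={n:bot.camera_model(n) for n in("scene","top")}
O={"top":(215,155),"scene":(260,165)}
def ray(n,p,crop=True):
    m=M[n]; p=np.array(p,float)
    if crop: p=(p+.5)/3.75-.5+O[n]
    f=240/np.tan(np.radians(m["vertical_fov"]/2))
    d=m["R"].T@np.array([(p[0]-m["cx"])/f,(p[1]-m["cy"])/f,1]); return -m["R"].T@m["t"],d/np.linalg.norm(d)
def plane(n,p,z,crop=True):
    c,d=ray(n,p,crop); return c+d*(z-c[2])/d[2]
def tri(a,b,crop=True):
    A=0;B=0;L=[ray("top",a,crop),ray("scene",b,crop)]
    for c,d in L:
        P=np.eye(3)-np.outer(d,d);A=A+P;B=B+P@c
    X=np.linalg.solve(A,B); return X,max(np.linalg.norm((np.eye(3)-np.outer(d,d))@(X-c)) for c,d in L)
E
python3 - <<'E'
from h import *
np.set_printoptions(precision=4,suppress=True)
P={"hole":((358,527),(114,187),.04),"blk fl":((336,493),(160,190),.04) ,"blk fr":((386,495),(122,220),.04),"blk nl":((333,558),(108,155),.04),"blk nr":((382,562),(70,187),.04),
"tip l":((347,341),(284,320),.012),"tip r":((390,342),(252,346),.012),
"plate nl":((40,400),(458,95),.012),"nr":((243,412),(305,205),.012),"fr":((265,77),(615,435),.012),"fl":((67,66),(767,297),.012),
"head fr":((240,262),(438,208),.094),"head fl":((30,250),(580,97),.094),
"ped nl":((371,252),(350,353),.05),"ped nr":((454,241),(297,418),.05),"ped fl":((360,140),(480,440),.028),"ped fr":((438,130),(420,512),.028),
"bk nl":((514,469),(28,327),.042),"bk fl":((524,135),(335,580),.042)}
for k,(a,b,z) in P.items():
    X,e=tri(a,b); print(k,X,round(e,4),"top@z",plane("top",a,z)[:2],"scene@z",plane("scene",b,z)[:2])
for p in((755,142),(750,475)):print("bk r",plane("top",p,.042))
for p in((365,268),(463,253)):print("pedbase near",plane("top",p,.01))
E
```

```text
hole [0.4344 0.0205 0.0382] 0.0002 top@z [0.4346 0.0206] scene@z [0.4356 0.0193]
blk fl [0.4609 0.0378 0.0405] 0.0 top@z [0.4608 0.0378] scene@z [0.4605 0.0382]
blk fr [0.4604 0.     0.0405] 0.0015 top@z [ 0.4594 -0.0011] scene@z [0.4611 0.0014]
blk nl [0.4101 0.0395 0.0385] 0.0006 top@z [0.4106 0.0399] scene@z [0.4109 0.0381]
blk nr [0.4079 0.0027 0.0333] 0.001 top@z [0.4077 0.0019] scene@z [ 0.4136 -0.0008]
tip l [0.5806 0.0304 0.0074] 0.0007 top@z [0.5809 0.0308] scene@z [0.5825 0.027 ]
tip r [ 0.5807 -0.0031  0.011 ] 0.0006 top@z [ 0.5802 -0.0036] scene@z [ 0.5816 -0.0032]
plate nl [0.5335 0.2766 0.0089] 0.0005 top@z [0.5331 0.2756] scene@z [0.5357 0.2741]
nr [0.5245 0.114  0.0116] 0.0007 top@z [0.524  0.1134] scene@z [0.5253 0.1142]
fr [0.7937 0.0975 0.0101] 0.0011 top@z [0.7942 0.0981] scene@z [0.7934 0.0953]
fl [0.8037 0.259  0.0087] 0.0 top@z [0.803  0.2583] scene@z [0.8045 0.2559]
head fr [0.6359 0.1092 0.0919] 0.0001 top@z [0.6355 0.1089] scene@z [0.637  0.1076]
head fl [0.6417 0.2669 0.082 ] 0.005 top@z [0.6443 0.2675] scene@z [0.6444 0.2509]
ped nl [0.6486 0.0114 0.0482] 0.0003 top@z [0.6482 0.0112] scene@z [0.6497 0.0105]
ped nr [ 0.6581 -0.0519  0.0535] 0.0021 top@z [ 0.6569 -0.0535] scene@z [ 0.6579 -0.0484]
ped fl [0.7405 0.0216 0.033 ] 0.0016 top@z [0.7402 0.0207] scene@z [0.7399 0.026 ]
ped fr [ 0.7471 -0.0414  0.0334] 0.0003 top@z [ 0.7483 -0.0413] scene@z [ 0.745  -0.0386]
bk nl [ 0.4796 -0.1011  0.0357] 0.0003 top@z [ 0.4799 -0.1004] scene@z [ 0.4836 -0.1044]
bk fl [ 0.7418 -0.11    0.037 ] 0.0013 top@z [ 0.7419 -0.1087] scene@z [ 0.7426 -0.1134]
bk r [ 0.7366 -0.2901  0.042 ]
bk r [ 0.4759 -0.2833  0.042 ]
pedbase near [0.6397 0.0167 0.01  ]
pedbase near [ 0.652  -0.0619  0.01  ]
```

The measurements agree with each other:

| Item | Position (m) | Yaw |
|---|---|---|
| Strut origin | (0.4345, 0.0195) | -2.3° |
| Press origin | (0.639, 0.188) | -3.4° |
| Pedal pad | (0.671, -0.019, 0.049) | – |
| Basket centre | (0.608, -0.196) | – |

Next I move over the strut, using tool yaw 177.7.

```bash
python3 -m crank '[[[0.4,-1,0,0,0,0.168],[0.4,-1,0,0,0,0.168],[0.4,-1,0,0,0,0.168],[0.4,-1,0,0,0,0.168],[0.4,-1,0,0,0,0.168],[0.4,-1,0,0,0,0.168],[0.4,-1,0,0,0,0.168],[0.4,-1,0,0,0,0.168],[0.4,-1,0,0,0,0.168],[0.4,-1,0,0,0,0.168],[0.4,-1,0,0,0,0.168],[0.4,-1,0,0,0,0.168],[0.4,-1,0,0,0,0.168],[0.4,-1,0,0,0,0.168],[0.4,-1,0,0,0,0.168],[0.4,-1,0,0,0,0.168],[0.4,-1,0,0,0,0.168],[0.4,-1,0,0,0,0.168],[0.4,-1,0,0,0,0.168],[0.4,-1,0,0,0,0.168]]]' 1
```

```text
time: 1.77
ee_pos: [0.3958, 0.0959, 0.2501]
tcp_rot: [-180.0, -0.0, 177.8]
wrist_force: [0.1, 0.9, -0.4]
opening: 0.0851
grasp_force: 0.0
```

```bash
python3 -m crank '[[[0.45,-1,-0.6,-0.02,-0.524,0],[0.45,-1,-0.6,-0.02,-0.524,0],[0.45,-1,-0.6,-0.02,-0.524,0],[0.45,-0.9,-0.6,-0.02,-0.524,0],[0,0,-0.6,-0.02,-0.524,0],[0,0,-0.6,-0.02,-0.524,0],[0,0,-0.6,-0.02,-0.524,0],[0,0,-0.6,-0.02,-0.524,0],[0,0,-0.6,-0.02,-0.524,0],[0,0,-0.6,-0.02,-0.524,0],[0,0,0,0,0,0],[0,0,0,0,0,0],[0,0,0,0,0,0],[0,0,0,0,0,0]]]'
```

```text
time: 2.93
ee_pos: [0.4419, 0.0201, 0.1333]
tcp_rot: [180.0, 35.7, 177.7]
wrist_force: [0.2, 0.8, -0.5]
opening: 0.0851
grasp_force: 0.0
```

```bash
python3 -m crank '[[[-0.1,0,-0.6,0,0,0],[-0.1,0,-0.6,0,0,0],[-0.1,0,-0.6,0,0,0],[-0.1,0,-0.6,0,0,0],[-0.1,0,-0.6,0,0,0],[0,0,0,0,0,0],[0,0,0,0,0,0],[0,0,0,0,0,0]]]'; python3 - <<'E'
from h import *
import cv2
print(bot.get_obs())
a=bot.camera("scene")
b=bot.camera("top")
cv2.imwrite("pics/g1.png",np.hstack([cv2.resize(a[130:290,220:360],None,fx=2.8,fy=2.8),cv2.resize(b[220:380,260:385],None,fx=2.8,fy=2.8)])[:,:,::-1])
E
```

```text
time: 3.6
ee_pos: [0.4388, 0.021, 0.0712]
tcp_rot: [-179.9, 35.2, 177.7]
wrist_force: [0.3, 0.7, 0.3]
opening: 0.0855
grasp_force: 0.0
{'time': 3.6, 'q': array([  5.50211454, -48.51200542, -55.95215599,  47.64142495,
        -4.56447424,   6.38372419]), 'qd': array([-0.05014721, -0.24914001,  0.87378545,  0.08870147, -0.0443913 ,
        0.00224339]), 'joint_efforts': array([ 1.10150973e-02, -5.24942413e+00,  5.20815754e+01, -6.17348313e+00,
       -2.07879329e-01,  6.01810061e-04]), 'ee_pos': array([0.43879682, 0.02100118, 0.0711761 ]), 'tcp_rot': array([-179.9155422 ,   35.17780442,  177.70887781]), 'wrist_force': array([0.34770854, 0.68217218, 0.31724169]), 'torque': array([-0.00297717,  0.46280486,  0.0040056 ]), 'grasp_force': 0.0, 'opening': 0.08545804111494697}
```

View pics/g1.png

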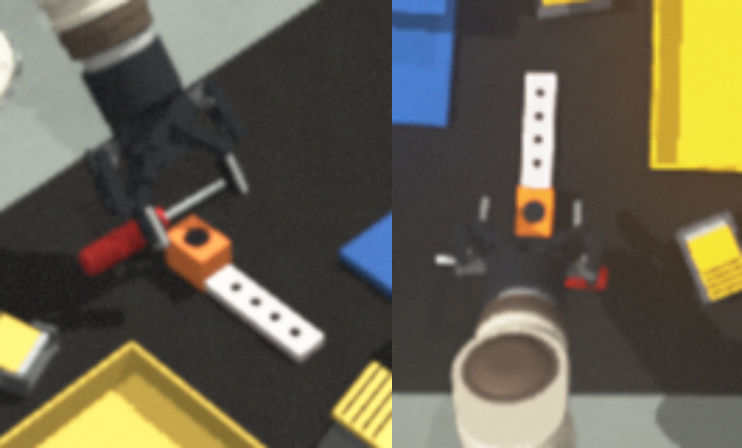

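The picture shows the open fingers straddling the block (block centre at 535,212 in the right half). Joint 2 is at its limit, so I'll reduce the tilt to 32° and descend.

```bash
python3 -m crank '[[[0,0,0,0,0.25,0],[0,-0.05,0,0,0.22,0],[-0.1,0,-0.3,0,0,0],[-0.1,0,-0.3,0,0,0],[0,0,0,0,0,0],[0,0,0,0,0,0],[0,0,0,0,0,0]]]'; python3 -c "
from workcell import bot
print(bot.get_obs()['q'])"
```

```text
time: 4.28
ee_pos: [0.4344, 0.02, 0.0586]
tcp_rot: [-179.8, 31.9, 177.8]
wrist_force: [1.3, 0.1, 0.5]
opening: 0.0851
grasp_force: 0.0
[  5.15631078 -45.29495813 -54.61740041  48.97373113  -4.12405114
   6.25569983]
```

Off the limit. I descend to 28 mm and grip.

```bash
python3 -m crank '[[[0,0,-0.4,0,0,0],[0,-0.05,-0.4,0,0,0],[0,0,-0.4,0,0,0],[0,0,-0.33,0,0,0],[0,0,0,0,0,0],[0,0,0,0,0,0],[0,0,0,0,0,0]]]'; python3 -c "
from workcell import bot
print(bot.get_obs()['q'])"
```

```text
time: 4.87
ee_pos: [0.4347, 0.019, 0.0283]
tcp_rot: [-179.8, 31.9, 177.8]
wrist_force: [-0.1, 0.1, -0.4]
opening: 0.0856
grasp_force: 0.0
[  4.95606146 -44.38145132 -57.59073158  45.09840293  -4.01830448
   6.09142159]
```

```bash
python3 -m crank '[[[0,0,0,0,0,0],[0,0,0,0,0,0],[0,0,0,0,0,0],[0,0,0,0,0,0],[0,0,0,0,0,0],[0,0,0,0,0,0],[0,0,0,0,0,0],[0,0,0,0,0,0],[0,0,0,0,0,0],[0,0,0,0,0,0],[0,0,0,0,0,0],[0,0,0,0,0,0]]]' 0 50
```

```text
time: 5.87
ee_pos: [0.4348, 0.019, 0.0285]
tcp_rot: [-179.8, 31.9, 177.8]
wrist_force: [-3.7, -0.2, 5.7]
opening: 0.0353
grasp_force: 51.3
```

Gripped at 35.3 mm. I lift and carry it in front of the press mouth.

```bash
python3 -m crank '[[[0,0,0.3,0,0,0],[0,0,0.5,0,0,0],[0,0,0.5,0,0,0],[0.1,0.4,0,0,0,0],[0.2,0.9,0,0,0,-0.02],[0.25,0.9,0,0,0,-0.02],[0.25,0.9,0,0,0,-0.02],[0.25,0.9,0,0,0,-0.02],[0.25,0.9,0,0,0,-0.02],[0.25,0.9,0,0,0,-0.02],[0.25,0.9,0,0,0,-0.02],[0.25,0.9,0,0,0,-0.02],[0.25,0.9,0,0,0,0],[0.15,0.42,0,0,0,0],[0,0,0,0,0,0],[0,0,0,0,0,0],[0,0,0,0,0,0],[0,0,0,0,0,0]]]'; python3 - <<'E'
from h import *
import cv2
print(bot.get_obs()["q"])
a=bot.camera("scene")
b=bot.camera("top")
cv2.imwrite("pics/g2.png",np.hstack([cv2.resize(a[130:290,300:470],None,fx=3.2,fy=3.2),cv2.resize(b[165:325,215:290],None,fx=3.2,fy=3.2)])[:,:,::-1])
E
```

```text
time: 7.37
ee_pos: [0.4834, 0.1965, 0.0542]
tcp_rot: [-179.7, 31.9, 176.7]
wrist_force: [0.5, 0.2, -2.5]
opening: 0.0355
grasp_force: 50.8
[ 30.96672933 -23.45485509 -42.7022164   43.67256967 -17.55287255
  30.12873718]
```

View pics/g2.png

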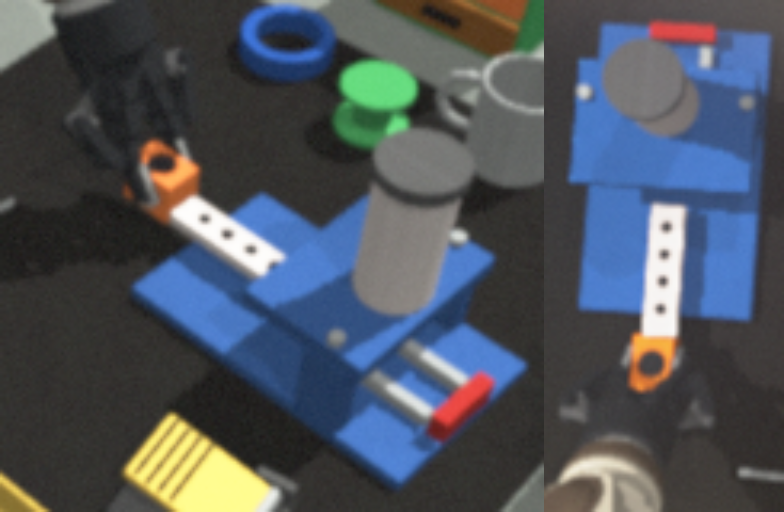

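The strut is held level and roughly parallel to the press. Tip centre is about (668,205) in the right half, with bar holes at (666,227) and (660,309).

```bash
python3 - <<'E'
from h import *
f=lambda u,v:(215+(u-544+.5)/3.2-.5,165+(v+.5)/3.2-.5)
a=np.radians(-3.4);R=np.array([[np.cos(a),np.sin(a)],[-np.sin(a),np.cos(a)]])
o=np.array([.639,.188])
for n,p,z in(("tip l",(650,205),.038),("tip r",(686,206),.038),("h1",(666,227),.038),("h4",(660,309),.038),("bar nl",(642,335),.038),("bar nr",(679,336),.038),("plate nl",(579,309),.012),("plate nr",(752,320),.012),("plate fr",(771,33),.012),("plate fl",(600,24),.012),("stop l",(650,40),.0),("stop",(716,42),.0),("head fl",(569,181),.094),("head fr",(748,191),.094)):
    X=plane("top",f(*p),z,False); print(n,X.round(4),(R@(X[:2]-o)).round(4))
E
```

```text
tip l [0.6287 0.2053 0.038 ] [-0.0113  0.0166]
tip r [0.6278 0.1721 0.038 ] [-0.0102 -0.0166]
h1 [0.6084 0.1903 0.038 ] [-0.0307  0.0004]
h4 [0.5329 0.1948 0.038 ] [-0.1063  0.0005]
bar nl [0.5091 0.211  0.038 ] [-0.131   0.0152]
bar nr [0.5083 0.1771 0.038 ] [-0.1298 -0.0187]
plate nl [0.5333 0.2747 0.012 ] [-0.1107  0.0803]
plate nr [0.5235 0.1127 0.012 ] [-0.1108 -0.082 ]
plate fr [0.7948 0.0972 0.012 ] [ 0.1609 -0.0814]
plate fl [0.8032 0.2594 0.012 ] [0.1597 0.081 ]
stop l [0.7905 0.2137 0.    ] [0.1497 0.0347]
stop [0.7886 0.1506 0.    ] [ 0.1516 -0.0284]
head fl [0.6445 0.268  0.094 ] [0.0007 0.0802]
head fr [0.636  0.1096 0.094 ] [ 0.0016 -0.0785]
```

The tip and bar are centred to within 1 mm and aligned. I lower to 1–2 mm over the plate and enter the channel.

```bash
python3 -m crank '[[[0.3,-0.018,-0.2,0,0,0],[0.5,-0.03,-0.2,0,0,0],[0.5,-0.03,-0.2,0,0,0],[0.5,-0.03,0,0,0,0],[0.5,-0.03,0,0,0,0],[0.4,-0.024,0,0,0,0],[0.4,-0.024,0,0,0,0],[0.4,-0.024,0,0,0,0],[0.4,-0.024,0,0,0,0],[0.4,-0.024,0,0,0,0],[0.4,-0.024,0,0,0,0],[0,0,0,0,0,0],[0,0,0,0,0,0]]]'
```

```text
time: 8.55
ee_pos: [0.5777, 0.1916, 0.0419]
tcp_rot: [-179.7, 31.9, 176.7]
wrist_force: [-1.1, 0.7, -3.1]
opening: 0.0357
grasp_force: 50.8
```

```bash
python3 -m crank '[[[0.4,-0.03,0,0,0,0],[0.4,-0.03,0,0,0,0],[0.4,-0.03,0,0,0,0],[0.4,-0.03,0,0,0,0],[0.4,-0.03,0,0,0,0],[0.4,-0.03,0,0,0,0],[0.2,-0.012,0,0,0,0],[0.1,-0.006,-0.03,0,0,0],[0,0,0,0,0,0],[0,0,0,0,0,0]]]'
```

```text
time: 9.38
ee_pos: [0.6314, 0.1877, 0.0412]
tcp_rot: [-179.7, 31.9, 176.7]
wrist_force: [-0.5, 0.1, -2.7]
opening: 0.0353
grasp_force: 50.8
```

Free so far. I creep on to the stop.

```bash
python3 -m crank '[[[0.1,-0.006,-0.02,0,0,0],[0.1,-0.006,-0.02,0,0,0],[0.1,-0.006,0,0,0,0],[0,0,0,0,0,0],[0,0,0,0,0,0]]]';python3 -m crank '[[[0.05,-0.003,0,0,0,0],[0.05,-0.003,0,0,0,0],[0,0,0,0,0,0],[0,0,0,0,0,0]]]'
```

```text
time: 9.8
ee_pos: [0.6376, 0.1874, 0.0407]
tcp_rot: [-179.8, 31.9, 176.7]
wrist_force: [-0.0, -0.1, -2.6]
opening: 0.0356
grasp_force: 50.8
time: 10.13
ee_pos: [0.6396, 0.1873, 0.0407]
tcp_rot: [-179.8, 31.9, 176.7]
wrist_force: [1.0, 0.6, -3.6]
opening: 0.035
grasp_force: 50.8
```

```bash
python3 -m crank '[[[0.05,-0.003,0,0,0,0],[0.05,-0.003,0,0,0,0],[0,0,0,0,0,0],[0,0,0,0,0,0]]]';python3 -m crank '[[[0.05,-0.003,0,0,0,0],[0,0,0,0,0,0],[0,0,0,0,0,0]]]'
```

```text
time: 10.47
ee_pos: [0.64, 0.1873, 0.0406]
tcp_rot: [-179.7, 31.7, 176.8]
wrist_force: [-23.4, -0.4, 11.8]
opening: 0.0356
grasp_force: 53.7
time: 10.72
ee_pos: [0.64, 0.1873, 0.0405]
tcp_rot: [-179.7, 31.7, 176.8]
wrist_force: [-37.0, -2.6, 19.6]
opening: 0.0353
grasp_force: 55.4
```

The strut is solid against the stop. I relax the push, then let it settle on the plate.

```bash
python3 -m crank '[[[-0.05,0.003,0,0,0,0],[-0.05,0.003,0,0,0,0],[0,0,0,0,0,0],[0,0,0,0,0,0]]]';python3 -m crank '[[[0,0,-0.03,0,0,0],[0,0,0,0,0,0],[0,0,0,0,0,0]]]'
```

```text
time: 11.05
ee_pos: [0.6399, 0.1873, 0.0405]
tcp_rot: [-179.7, 31.8, 176.7]
wrist_force: [-11.1, -0.1, 2.8]
opening: 0.0354
grasp_force: 52.1
time: 11.3
ee_pos: [0.6399, 0.1873, 0.0405]
tcp_rot: [-179.7, 31.9, 176.7]
wrist_force: [-16.8, -1.7, 8.8]
opening: 0.0355
grasp_force: 53.1
```

```bash
python3 -m crank '[[[0,0,0,0,0,0],[0,0,0,0,0,0],[0,0,0,0,0,0],[0,0,0,0,0,0],[0,0,0,0,0,0],[0,0,0,0,0,0],[0,0,0,0,0,0],[0,0,0,0,0,0]]]' 1;python3 -m crank '[[[-0.2,0.012,0.05,0,0,0],[-0.4,0.024,0.2,0,0,0],[-0.5,0.03,0.3,0,0,0],[-0.7,0.04,0.5,0,0,0],[-0.8,0.05,0.6,0,0,0],[-0.8,0.05,0.8,0,0,0],[-0.8,0.05,1,0,0,0],[-0.8,0.05,1,0,0,0],[0,0,1,0,0,0],[0,0,0,0,0,0],[0,0,0,0,0,0]]]';python3 - <<'E'
from h import *
import cv2
print(bot.get_obs()["q"])
a=bot.camera("scene")
b=bot.camera("top")
cv2.imwrite("pics/g3.png",np.hstack([cv2.resize(a[130:290,300:470],None,fx=3.2,fy=3.2),cv2.resize(b[165:325,215:290],None,fx=3.2,fy=3.2)])[:,:,::-1])
E
```

```text
time: 11.97
ee_pos: [0.6406, 0.1872, 0.0401]
tcp_rot: [-179.8, 31.9, 176.7]
wrist_force: [-0.5, 0.0, -0.1]
opening: 0.0851
grasp_force: 0.0
time: 12.88
ee_pos: [0.5406, 0.1938, 0.1512]
tcp_rot: [-179.9, 32.1, 176.7]
wrist_force: [-0.2, -0.6, -0.5]
opening: 0.0854
grasp_force: 0.0
[ 26.88404585 -19.1487229  -29.01512788  51.76000022 -15.61674207
  26.28731506]
```

View pics/g3.png

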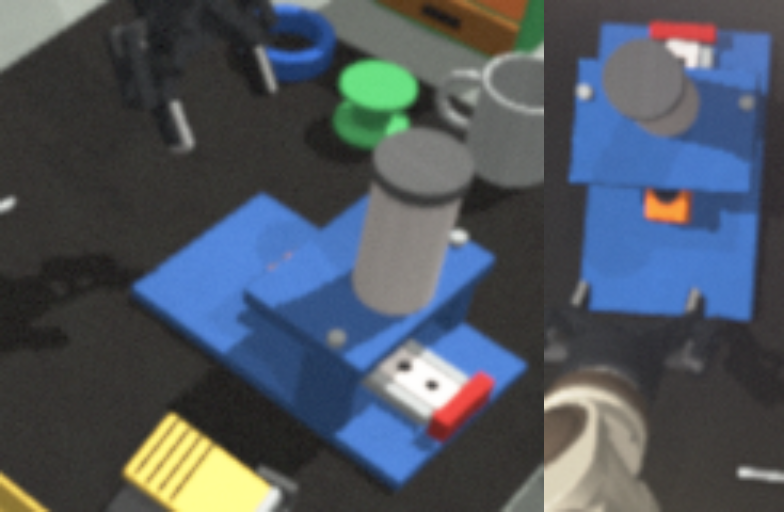

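The strut is home: its bar end touches the red stop (scene about 435,400) and half the block shows in front of the head (665,205). I shut the gripper, straighten it and go over the pedal pad.

```bash
python3 -m crank '[[[0,-0.7,0,0.028,0.465,0],[0,-1,0,0.028,0.465,0],[0,-1,0,0.028,0.465,0],[0.2,-1,0,0.028,0.465,0],[0.4,-1,0,0.028,0.465,0],[0.5,-1,0,0.028,0.465,0],[0.5,-1,0,0.028,0.465,0],[0.6,-1,0,0.028,0.465,0],[0.7,-1,-0.3,0.028,0.465,0],[0.7,-1,-0.5,0.028,0.465,0],[0.7,-0.95,-0.5,0,0,0],[0.8,0,-0.5,0,0,0],[0.8,0,-0.5,0,0,0],[0.6,0,-0.3,0,0,0],[0,0,0,0,0,0],[0,0,0,0,0,0],[0,0,0,0,0,0]]]' 0 50
```

```text
time: 14.4
ee_pos: [0.6698, -0.0196, 0.0966]
tcp_rot: [-179.8, -0.2, 176.7]
wrist_force: [-0.1, -0.4, -0.2]
opening: 0.0003
grasp_force: 0.0
```

```bash
python3 -m crank '[[[0,0,-0.5,0,0,0],[0,0,-0.5,0,0,0],[0,0,-0.4,0,0,0],[0,0,-0.3,0,0,0],[0,0,0,0,0,0],[0,0,0,0,0,0]]]';python3 -m crank '[[[0,0,-0.2,0,0,0],[0,0,-0.2,0,0,0],[0,0,-0.2,0,0,0],[0,0,0,0,0,0],[0,0,0,0,0,0]]]'
```

```text
time: 14.9
ee_pos: [0.6702, -0.0196, 0.0631]
tcp_rot: [-179.8, -0.1, 176.7]
wrist_force: [-3.1, 0.2, 6.3]
opening: -0.0001
grasp_force: 2.7
time: 15.32
ee_pos: [0.6704, -0.0197, 0.0519]
tcp_rot: [-179.8, -0.1, 176.7]
wrist_force: [-4.8, -0.7, 9.1]
opening: -0.0002
grasp_force: 4.1
```

```bash
python3 -m crank '[[[0,0,-0.15,0,0,0],[0,0,-0.1,0,0,0],[0,0,0,0,0,0],[0,0,0,0,0,0]]]';python3 -m crank '[[[0,0,-0.1,0,0,0],[0,0,0,0,0,0],[0,0,0,0,0,0]]]'
```

```text
time: 15.65
ee_pos: [0.6703, -0.0198, 0.0474]
tcp_rot: [-179.8, -0.1, 176.7]
wrist_force: [-5.6, -0.3, 9.8]
opening: 0.0
grasp_force: 5.0
time: 15.9
ee_pos: [0.6703, -0.0198, 0.0468]
tcp_rot: [-179.8, -0.0, 176.7]
wrist_force: [-9.7, -0.1, 19.4]
opening: 0.0001
grasp_force: 9.5
```

The force jumped to 19 N, so that is the pedal's stop. I press a touch more, hold, then let it up.

```bash
python3 -m crank '[[[0,0,-0.04,0,0,0],[0,0,0,0,0,0],[0,0,0,0,0,0],[0,0,0,0,0,0]]]';python3 -m crank '[[[0,0,0.3,0,0,0],[0,0,0.3,0,0,0],[0,0,0.4,0,0,0],[0,0,0.5,0,0,0],[0,0,0.8,0,0,0],[0,0,1,0,0,0],[0,0,1,0,0,0],[0,0,1,0,0,0],[0,0,0,0,0,0],[0,0,0,0,0,0]]]'
```

```text
time: 16.23
ee_pos: [0.6703, -0.0198, 0.0468]
tcp_rot: [-179.8, -0.0, 176.7]
wrist_force: [-13.0, -0.0, 23.7]
opening: 0.0002
grasp_force: 11.7
time: 17.07
ee_pos: [0.6708, -0.0196, 0.1503]
tcp_rot: [-179.8, -0.0, 176.7]
wrist_force: [-0.5, 0.0, -0.9]
opening: 0.0002
grasp_force: 0.0
```

Now back in front of the press, tilted and open.

```bash
python3 -m crank '[[[-1,0,0,0,0,0],[-1,0.2,0,0,0,0],[-1,0.5,0,0,0,0],[-1,0.8,0,0,0,0],[-0.8,1,0,-0.028,-0.465,0],[-0.5,1,0,-0.028,-0.465,0],[-0.5,1,0,-0.028,-0.465,0],[-0.5,1,0,-0.028,-0.465,0],[-0.2,1,0,-0.028,-0.465,0],[0,1,0,-0.028,-0.465,0],[0,1,0,-0.028,-0.465,0],[0,1,0,-0.028,-0.465,0],[0,1,0,-0.028,-0.465,0],[0,1,0,-0.028,-0.465,0],[0,0.17,0,0,0,0],[0,0,0,0,0,0],[0,0,0,0,0,0],[0,0,0,0,0,0]]]' 1
```

```text
time: 18.57
ee_pos: [0.5407, 0.213, 0.149]
tcp_rot: [-179.7, 31.8, 176.7]
wrist_force: [-0.4, -0.0, 0.1]
opening: 0.0855
grasp_force: 0.0
```

```bash
python3 -m crank '[[[0,-0.96,0,0,0,0],[0,0,-0.9,0,0,0],[0.7,-0.04,-1,0,0,0],[0.7,-0.04,-1,0,0,0],[0.7,-0.04,-0.8,0,0,0],[0.7,-0.04,-0.6,0,0,0],[0.6,-0.036,-0.5,0,0,0],[0.5,-0.03,-0.3,0,0,0],[0.4,-0.024,-0.2,0,0,0],[0,0,0,0,0,0],[0,0,0,0,0,0],[0,0,0,0,0,0]]]'; python3 - <<'E'
from h import *
import cv2
a=bot.camera("scene")
b=bot.camera("top")
cv2.imwrite("pics/g4.png",np.hstack([cv2.resize(a[130:290,300:470],None,fx=3.2,fy=3.2),cv2.resize(b[165:325,215:290],None,fx=3.2,fy=3.2)])[:,:,::-1])
E
```

```text
time: 19.57
ee_pos: [0.6266, 0.1893, 0.0438]
tcp_rot: [-179.8, 31.9, 176.7]
wrist_force: [-1.0, -0.4, 0.7]
opening: 0.0852
grasp_force: 0.0
```

View pics/g4.png

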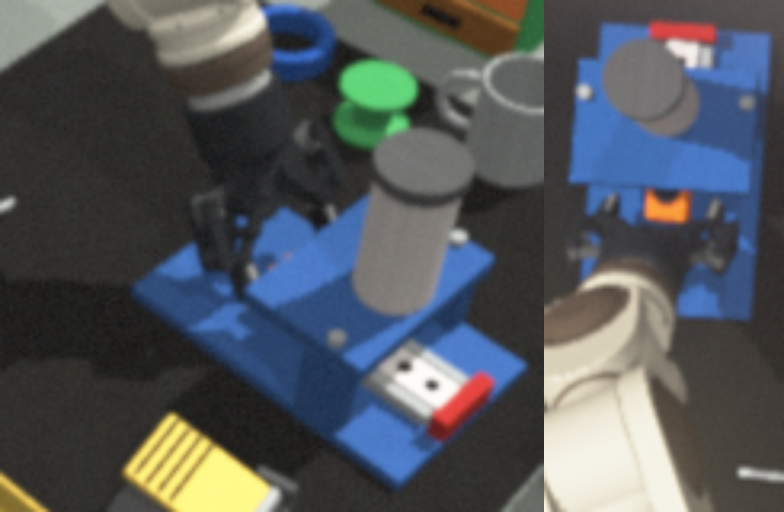

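The strut is still home and the fingers straddle the block (665,205). I move on 12 mm and grip.

```bash
python3 -m crank '[[[0.2,-0.03,-0.05,0,0,0],[0.2,-0.03,-0.05,0,0,0],[0.2,-0.02,-0.03,0,0,0],[0,0,0,0,0,0],[0,0,0,0,0,0]]]'; python3 -m crank '[[[0,0,0,0,0,0],[0,0,0,0,0,0],[0,0,0,0,0,0],[0,0,0,0,0,0],[0,0,0,0,0,0],[0,0,0,0,0,0],[0,0,0,0,0,0],[0,0,0,0,0,0],[0,0,0,0,0,0],[0,0,0,0,0,0],[0,0,0,0,0,0],[0,0,0,0,0,0]]]' 0 50
```

```text
time: 20.08
ee_pos: [0.6387, 0.1879, 0.0406]
tcp_rot: [-179.8, 31.9, 176.7]
wrist_force: [-0.1, 0.2, -0.1]
opening: 0.0852
grasp_force: 0.0
time: 21.08
ee_pos: [0.6384, 0.188, 0.0409]
tcp_rot: [-179.8, 31.9, 176.7]
wrist_force: [-5.5, -0.5, 4.5]
opening: 0.0351
grasp_force: 50.4
```

```bash
python3 -m crank '[[[-0.2,0.012,0.05,0,0,0],[-0.4,0.024,0,0,0,0],[-0.5,0.03,0,0,0,0],[-0.5,0.03,0,0,0,0],[-0.5,0.03,0,0,0,0],[-0.5,0.03,0,0,0,0],[-0.5,0.03,0,0,0,0],[-0.5,0.03,0,0,0,0],[-0.5,0.03,0,0,0,0],[-0.5,0.03,0,0,0,0],[-0.5,0.03,0,0,0,0],[-0.5,0.03,0,0,0,0],[-0.5,0.03,0,0,0,0],[-0.5,0.03,0,0,0,0],[-0.5,0.03,0,0,0,0],[-0.5,0.03,0,0,0,0],[-0.4,0.02,0,0,0,0],[0,0,0,0,0,0],[0,0,0,0,0,0]]]'
```

```text
time: 22.67
ee_pos: [0.4784, 0.1978, 0.042]
tcp_rot: [-179.8, 32.0, 176.7]
wrist_force: [0.5, 0.8, -2.9]
opening: 0.035
grasp_force: 50.2
```

Drawn out cleanly. I lift and carry it to the basket, aiming for TCP (0.563, -0.195).

```bash
python3 -m crank '[[[0,0,0.5,0,0,0],[0,0,0.9,0,0,0],[0,0,0.9,0,0,0],[0,0,0.9,0,0,0],[0,-0.3,0.9,0,0,0],[0.1,-0.7,0.4,0,0,0],[0.3,-1,0,0,0,0],[0.3,-1,0,0,0,0],[0.3,-1,0,0,0,0],[0.3,-1,0,0,0,0],[0.3,-1,0,0,0,0],[0.3,-1,0,0,0,0],[0.3,-1,0,0,0,0],[0.3,-1,0,0,0,0],[0.3,-1,0,0,0,0],[0.3,-1,0,0,0,0],[0.3,-1,0,0,0,0],[0.3,-1,0,0,0,0],[0.3,-1,0,0,0,0],[0.3,-1,0,0,0,0]]]'; python3 -m crank '[[[0,-1,0,0,0,0],[0,-1,0,0,0,0],[0,-1,0,0,0,0],[0,-1,0,0,0,0],[0,-0.5,0,0,0,0],[0,-0.2,0,0,0,0],[0,0,0,0,0,0],[0,0,0,0,0,0],[0,0,0,0,0,0]]]'; python3 - <<'E'
from h import *
import cv2
print(bot.get_obs()["q"])
a=bot.camera("scene")
b=bot.camera("top")
cv2.imwrite("pics/g5.png",np.hstack([cv2.resize(a[200:400,150:380],None,fx=2.2,fy=2.2),cv2.resize(b[150:350,300:430],None,fx=2.2,fy=2.2)])[:,:,::-1])
E
```

```text
time: 24.33
ee_pos: [0.5651, -0.1042, 0.1326]
tcp_rot: [-179.7, 31.9, 176.7]
wrist_force: [0.3, 0.7, -3.3]
opening: 0.0356
grasp_force: 50.4
time: 25.08
ee_pos: [0.5646, -0.1958, 0.1318]
tcp_rot: [-179.8, 31.9, 176.7]
wrist_force: [0.4, 0.2, -2.3]
opening: 0.0355
grasp_force: 50.5
[-23.74534276 -17.05600745 -29.82580787  46.90535154  10.43166405
 -17.57344696]
```

View pics/g5.png

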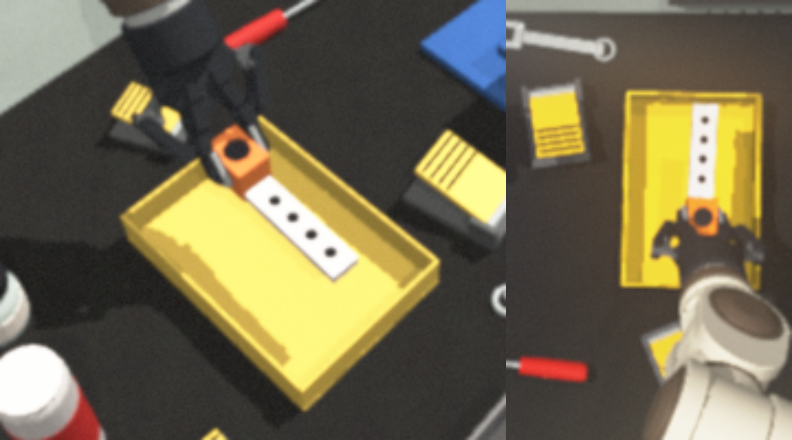

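The strut hangs over the basket interior, clear of the walls. I lower it.

```bash
python3 -m crank '[[[0,0,-0.5,0,0,0],[0,0,-0.6,0,0,0],[0,0,-0.6,0,0,0],[0,0,-0.6,0,0,0],[0,0,-0.6,0,0,0],[0,0,-0.6,0,0,0],[0,0,-0.5,0,0,0],[0,0,-0.4,0,0,0],[0,0,-0.2,0,0,0],[0,0,0,0,0,0],[0,0,0,0,0,0]]]'; python3 -m crank '[[[0,0,-0.07,0,0,0],[0,0,-0.07,0,0,0],[0,0,0,0,0,0],[0,0,0,0,0,0]]]'
```

```text
time: 26.1
ee_pos: [0.5647, -0.1965, 0.0398]
tcp_rot: [-179.8, 31.9, 176.7]
wrist_force: [0.0, -0.2, -2.0]
opening: 0.0354
grasp_force: 50.6
time: 26.43
ee_pos: [0.5646, -0.1965, 0.0372]
tcp_rot: [-179.8, 31.9, 176.7]
wrist_force: [0.6, -0.1, -2.9]
opening: 0.0354
grasp_force: 50.6
```

```bash
python3 -m crank '[[[0,0,-0.06,0,0,0],[0,0,-0.06,0,0,0],[0,0,0,0,0,0],[0,0,0,0,0,0]]]'; python3 -m crank '[[[0,0,-0.05,0,0,0],[0,0,-0.04,0,0,0],[0,0,0,0,0,0],[0,0,0,0,0,0]]]'
```

```text
time: 26.77
ee_pos: [0.5645, -0.1965, 0.0344]
tcp_rot: [-179.8, 31.9, 176.7]
wrist_force: [-0.6, -1.0, -2.2]
opening: 0.0352
grasp_force: 50.6
time: 27.1
ee_pos: [0.5647, -0.1966, 0.0329]
tcp_rot: [-179.7, 31.9, 176.7]
wrist_force: [0.7, 0.2, -1.6]
opening: 0.0355
grasp_force: 50.5
```

```bash
python3 -m crank '[[[0,0,-0.05,0,0,0],[0,0,0,0,0,0],[0,0,0,0,0,0]]]'
```

```text
time: 27.35
ee_pos: [0.5652, -0.1967, 0.0328]
tcp_rot: [-179.7, 32.0, 176.7]
wrist_force: [-2.6, 0.7, 5.7]
opening: 0.0354
grasp_force: 51.3
```

The strut is on the floor. I release and rise.

```bash
python3 -m crank '[[[0,0,0,0,0,0],[0,0,0,0,0,0],[0,0,0,0,0,0],[0,0,0,0,0,0],[0,0,0,0,0,0],[0,0,0,0,0,0],[0,0,0,0,0,0],[0,0,0,0,0,0]]]' 1; python3 -m crank '[[[0,0,0.2,0,0,0],[0,0,0.4,0,0,0],[0,0,0.6,0,0,0],[-0.2,0,0.8,0,0,0],[-0.5,0,1,0,0,0],[-0.5,0,1,0,0,0],[-0.5,0,1,0,0,0],[-0.5,0,1,0,0,0],[-0.5,0,1,0,0,0],[0,0,0,0,0,0],[0,0,0,0,0,0],[0,0,0,0,0,0],[0,0,0,0,0,0]]]'; python3 - <<'E'
from h import *
import cv2
a=bot.camera("scene")
b=bot.camera("top")
cv2.imwrite("pics/g6.png",np.hstack([cv2.resize(a[110:430,120:480],None,fx=1.2,fy=1.2),cv2.resize(b[150:350,215:430],(344,384))[0:384]])[:,:,::-1])
E
```

```text
time: 28.02
ee_pos: [0.5646, -0.1965, 0.0317]
tcp_rot: [-179.8, 31.9, 176.7]
wrist_force: [-0.7, -0.7, -0.9]
opening: 0.0852
grasp_force: 0.0
time: 29.1
ee_pos: [0.5104, -0.1963, 0.1705]
tcp_rot: [-179.8, 31.8, 176.7]
wrist_force: [0.7, -0.2, 0.3]
opening: 0.0854
grasp_force: 0.0
```

View pics/g6.png

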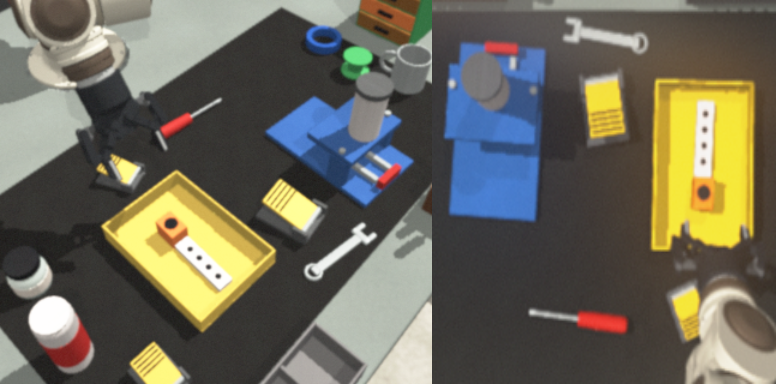

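The strut lies flat and upright in the basket (scene 193,250). The pedal is back up, the bystanders are unmoved, and the gripper is clear. I hand the job in.

```bash
python3 -c "
from workcell import bot
print(bot.job_done())"
```

```text
the job is handed in; nothing more can be done
None
```

The strut was slid home against the red stop, the pedal pressed to its stop and let up, and the strut drawn out and laid flat and upright in the yellow basket; I handed the job in at about 29 s, and no verdict came back.

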